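Send the mouse tester's carriage home and reset its interlock pair

TASK

Push the carriage with the clamped mouse along its rail until it is fully home against its stop. Then press the two large round buttons on the grey pendant together, one fingertip on each, and hold both fully down for three seconds until the interlock releases, then let go and move clear. Never press one round button without the other, leave the square keys and the loose things around alone, and do not lift or shove the pendant.

Things in the scene. Friction and masses are not known exactly. Their poses are not given: they have to be found in the camera images.
- stage: fixed aluminium rail 370 x 90 x 26 mm on the table, carrying the sliding carriage. Origin: on the table, 20 mm on the robot's side of the carriage's front plate when the carriage is home, mid-width. Its x axis runs along the rail away from the robot (the direction to push), its z axis up
- carriage (a joint): how far the carriage still stands out of its home position, m: 0 = home against the stop, up to 0.10 = fully out towards the robot. The carriage is a black plate 200 x 150 mm with a grey mouse clamped on it; it slides with about 2.5 N of friction and stays where it is left, with a rigid stop at home
- push_face (a point): middle of the robot-side face of the carriage's upright steel front plate, 60 mm above the table; the plate is 150 mm wide, 6 mm thick and stands from 34 to 86 mm above the table, above the rail (bolt heads on the rail reach to 31 mm), and moves with the carriage. Push it along the rail's x axis. Its axes are those of stage
- pendant: loose grey reset pendant, a box 170 (x) x 160 (y) x 40 mm weighing about 0.9 kg with its controls, lying flat on the table. Origin: centre of its underside, z up. Two large round buttons are the reset pair; two small square jog keys (22 mm, 11 mm high above the box, at x = 45 mm, y = -12 and -50 mm) are not to be pressed; a flat white dial, only to be read, is at x = 38 mm, y = 42 mm
- reset_a_top (a point): middle of the top of one round reset button as it stands now (follows the press): 28 mm across, black, in a 44 mm steel collar 12 mm high; when up, its top is 62 mm above the table. It is at x = -35 mm, y = +30 mm on the pendant, 60 mm centre to centre from its twin
- reset_b_top (a point): the same for the other round reset button, at x = -35 mm, y = -30 mm on the pendant
- reset_a (a joint): travel of the first round button, m: 0 = up, 0.006 = fully down, which takes 5 N; it springs back up and can be held at any depth
- reset_b (a joint): travel of the other round button, the same
- jog_a (a joint): travel of one square jog key, m: 0 = up, 0.004 = down
- jog_b (a joint): travel of the other square jog key, the same
- thumb_knob: loose black thumb knob, 32 mm across and 30 mm high, standing on the table beside the pendant; leave alone. Origin: centre of its underside
- rod_clamp: loose aluminium clamp block 30 x 30 x 34 mm with a short stud on top (48 mm high in all), standing on the table beside the carriage; leave alone. Origin: centre of its underside
- hex_bolt: loose steel bolt standing on its head, 22 mm across and 40 mm high; leave alone. Origin: centre of its underside
- spare_mouse: loose black computer mouse 118 x 64 x 38 mm on the table; leave alone. Origin: centre of its underside
- spray_can: loose can 52 mm across and 150 mm high; leave alone. Origin: centre of its underside
- screwdriver: loose screwdriver lying on the table; leave alone. Origin: under the middle of the tool
- parts_bin: loose open grey bin 120 x 100 x 45 mm; leave alone. Origin: centre of its underside

How it is judged (in metres and radians):
On the way, in this order (a step that is already met when the one before it is completed fails the run):
1. the carriage is home, before the buttons are pressed (value of joint carriage below 0.006 m and value of joint each of reset_a, reset_b below 0.0012 m), for 0.1 s.
2. both round buttons are held down together without a break for 2.5 s, with the carriage home (value of joint carriage below 0.006 m and value of joint each of reset_a, reset_b above 0.0035 m), for 2.5 s.
At the end, for the whole second after the job is handed in: The carriage is within 6 mm of its stop, both round buttons are up again (within 1.2 mm), and the pendant lies flat and still within 30 mm of where it was (all of step 1 and distance of pendant from where it was at the start of the episode below 0.03 m and angle between pendant's own z axis and vertical below 0.05 rad and linear speed of pendant below 0.02 m/s); the robot touches nothing.
It fails at once if the round buttons are pressed before the carriage is home (value of joint carriage above 0.008 m and value of joint any of reset_a, reset_b above 0.0035 m).
It fails at once if one round button is pressed down while the other is up ((value of joint reset_a above 0.0045 m and value of joint reset_b below 0.0005 m) or (value of joint reset_b above 0.0045 m and value of joint reset_a below 0.0005 m)).
It fails at once if a square jog key is pressed (value of joint any of jog_a, jog_b above 0.0025 m).
It fails at once if the pendant is lifted, tipped or shoved (30 mm) (height (world z) of pendant above 0.012 m or angle between pendant's own z axis and vertical above 0.12 rad or distance of pendant from where it was at the start of the episode above 0.03 m).
It fails at once if a loose thing is lifted, knocked or moved by more than 25 mm (distance of any of thumb_knob, rod_clamp, hex_bolt, spare_mouse, spray_can, screwdriver, parts_bin from where it was at the start of the episode above 0.025 m).
It also fails if it takes over 51 s, if anything falls off the work surface, if the arm or the gripper's body presses on something with over 40 N, if the wrist force passes 120 N, or if a joint passes its speed limit or range.

ROBOT

A 6-joint arm with a two-finger parallel gripper is mounted at the origin on the work surface. World frame = base frame: x ahead of the robot, y to its left, z up, the work surface at z = 0. Lengths are in mm, angles in rad, forces in N, time in s.
With the tool pointing down it reaches from about 325 to 925 mm from the base axis. Payload 3.1 kg.
Tool frame: the origin (TCP) lies on the front face of the gripper's body, between the roots of the fingers; the fingertips stand 73 mm ahead of it and the grasp point (between the pads) lies 54 mm ahead of it; z points along the fingers, y is the line along which they close (so a half turn about z gives the same grasp; the last joint's range is limited). The gripper opens to 85 mm and grips with 20 to 120 N. Pads are 22 mm wide; open, the fingers measure 114 mm over their backs; the gripper's body (76 mm by 85 mm) begins 54 mm behind the grasp point. The pads swing forward as they close: fully open they stand 13 mm farther back than shut.
Start: joints at [-1.23, 0.217, 1.613, -0, 1.311, -0.112], TCP at [273.45, -562.019, 303.9] pointing down, gripper open.
Joint ranges: [-2.75, 2.75], [-0.78, 2.1], [0.31, 2.55], [-1.13, 4.27], [0.13, 2.63], [-2.58, 2.58]. Speed limits (rad/s): [2.79, 2.79, 3.14, 3.14, 3.14, 3.14].

INTERFACE

Orientations are given as a rotation vector (axis times angle).
In Python, from workcell import robot, vision gives the robot as it stands.
- The arm moves only by the tool send_rows, never from a script. Its argument "steps" is a list of rows, each a list of 3 entries, a list of its own where there are three numbers: the opening, from 0 (shut) to 1 (fully open), then the shift along the tool's x, y, z in m, then the turn, a rotation vector about the tool's x, y, z in rad. A call has 1 to 10 rows; each row is the pose to reach, as a shift and turn from the pose commanded when the call began, along the tool's axes at that moment; what a row does not reach only later rows make up. A row lasts 1/8 s, in which the tool goes at most 62.5 mm and 10.7 degrees, less where a joint would pass 70% of its speed; a pose out of reach is approached as far as the arm can. A call with a gripper value outside its range is refused whole. The fingers move at their own pace and stop on an object; the grip force is fixed at half the most. Time passes only in rows, so rows that repeat a pose let the fingers close. It gives the time, the measured TCP pose, the force, the opening and the grip force at its end, in the units of the state.
- robot.state(): the state, without advancing time (a new reading comes with each control period).
- vision.grab_frame(name): name is "side" or "top" or "wrist"; returns (picture, depth): 384x512x3 uint8, blue, green, red; 384x512 float32, mm along the optical axis (not along the pixel's ray), 0 where there is no reading.
- vision.camera_model(name): a dict with "fovy" (degrees; the focal length in pixels is half the picture's height over the tangent of half this angle, whatever the lens; pixels are square), "cx", "cy" (the principal point, pixels), "cam_to_world" (4x4, takes a point from camera to world coordinates). Camera axes: x right, y down, z forward; pixel columns grow to the right and rows downward; lengths in mm; the calibration is good to about 2 mm. The wrist camera is an equidistant fisheye: a pixel r from the principal point sees the ray r / f radians off the axis. A picture is of the moment at which its call begins: read the wrist's pose just before it. camera_model takes no time and is no camera call; for the wrist camera it gives the pose at the moment of the call.
- robot.close_job(): hands the job in; it is judged then, once.
The state is a dict: "clock": time; "joint_positions": joint angles; "qd": joint speeds; "tau": joint torques, N m; "position": TCP position; "eef_rot": TCP orientation; "contact_force": force on the tool from outside, world axes, zero at the start; "wrist_torque": the same for the moment, N m; "width": opening from 0.0 (shut) to 1.0 (fully open); "grasp_force": force on a finger pad.
Only numpy, scipy, OpenCV 4.12 (cv2) and the standard library are available. Lean on these libraries where they do the work, as an engineer would, in place of code of your own. Each camera call takes 0.05 s, during which the arm holds its last target. There are 200 camera calls.

## Working session

There is one attempt and no reset: what is moved stays moved. The work goes in short steps, Python scripts to look and compute and a tool call to move; the robot and the scene stay as the last step left them, time stands still between calls to the robot, and variables do not carry over. Pictures are saved under pics/ and viewed, at most 10 in all, crops included, and the job is handed in when it is done.

Besides the shell and the picture viewer there is one more tool, called after "Request:" in YAML: its name, and indented under it one key for each argument. send_rows: Moves the arm, as the interface text tells. Its arguments: {"type":"object","properties":{"steps":{"type":"array","items":{"type":"array"}}},"required":["steps"]}

```bash
mkdir -p pics; cat > h.py <<'E'
import numpy as np, cv2
from workcell import robot, vision
def save(n,f):
    p,d=vision.grab_frame(n); cv2.imwrite('pics/%s.png'%f,p); m=vision.camera_model(n); np.savez('pics/%s.npz'%f,p=p,d=d,T=np.array(m['cam_to_world']),k=[m['fovy'],m['cx'],m['cy']]); return p,d,m
def load(f):
    z=np.load('pics/%s.npz'%f); fo,cx,cy=z['k']; F=z['p'].shape[0]/2/np.tan(np.radians(fo/2)); return z['p'],z['d'],z['T'],F,cx,cy
def cloud(f):
    p,d,T,F,cx,cy=load(f); v,u=np.mgrid[:d.shape[0],:d.shape[1]]
    P=np.stack([(u-cx)/F*d,(v-cy)/F*d,d],-1)@T[:3,:3].T+T[:3,3]; P[d==0]=np.nan; return p,P
def ray(f,u,v,z):
    p,d,T,F,cx,cy=load(f); r=T[:3,:3]@np.array([(u-cx)/F,(v-cy)/F,1]); o=T[:3,3]; return o+r*(z-o[2])/r[2]
E
python3 - <<'E'
from h import *
for n in('top','side'):
    m=save(n,n+'0')[2]; print(n,m['fovy'],np.round(m['cam_to_world'],3).tolist())
s=robot.state(); print(s)
E
```

```text
top 48.28087260513504 [[0.012, -0.987, 0.16, 280.489], [-1.0, -0.015, -0.018, 10.313], [0.02, -0.16, -0.987, 1553.434], [0.0, 0.0, 0.0, 1.0]]
side 47.76772466893195 [[-0.707, -0.544, 0.452, -93.526], [-0.707, 0.536, -0.461, 637.149], [0.009, -0.646, -0.764, 1101.889], [0.0, 0.0, 0.0, 1.0]]
{'clock': 0.1, 'joint_positions': array([-1.23021242e+00,  2.17701913e-01,  1.61479813e+00, -4.06481660e-05,
        1.31129223e+00, -1.12192574e-01]), 'qd': array([ 0.0011426 , -0.00207203, -0.00239742, -0.00037607,  0.00155778,
       -0.00061445]), 'tau': array([-8.20722998e-04, -3.98080409e+01, -3.04969811e+01, -1.22686001e-04,
        4.26842482e-03,  5.36648230e-06]), 'position': array([ 273.23437147, -561.46041013,  302.67150827]), 'eef_rot': array([-3.05930113e+00, -7.04686493e-01,  4.54682868e-04]), 'contact_force': array([ 0.8907944 , -0.37239922, -0.310268  ]), 'wrist_torque': array([ 0.03350312,  0.02453065, -0.0112801 ]), 'grasp_force': 0.0, 'width': 0.9992175260079539}
```

View pics/top0.png

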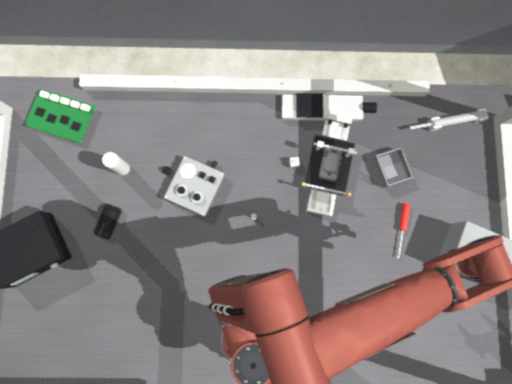

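View pics/side0.png

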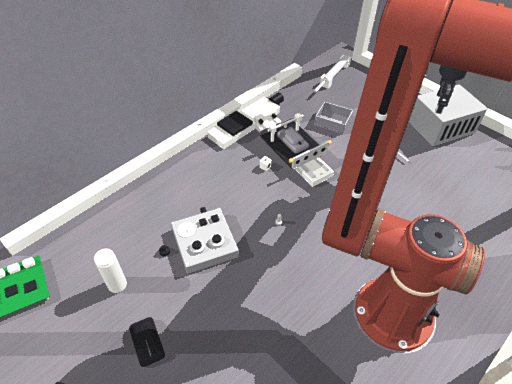

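The top view shows the pendant at about (195,187) with its round buttons at (181,190) and (197,197). The carriage front plate runs from (305,184) to (350,193), and the hex bolt stands at (254,216). Next I'll measure these with depth and an enlarged crop.

```bash
python3 - <<'E'
from h import *
p,P=cloud('top0')
c=cv2.resize(p[130:230,150:370],None,fx=3.6,fy=3.6,interpolation=cv2.INTER_CUBIC); cv2.imwrite('pics/crop.png',c)
hsv=cv2.cvtColor(p,cv2.COLOR_BGR2HSV)
# round buttons: heights 55..68 near pendant
z=P[...,2]
def blobs(m,box,nm):
    M=np.zeros(z.shape,np.uint8); u0,u1,v0,v1=box; M[v0:v1,u0:u1]=m[v0:v1,u0:u1]
    n,l,s,ce=cv2.connectedComponentsWithStats(M)
    for i in range(1,n):
        if s[i,4]>6: print(nm,s[i,4],ce[i].round(1),np.nanmedian(P[l==i],0).round(1))
    return M
blobs((z>45)&(z<75),(155,235,150,225),'pend>45')
M=blobs((z>30)&(z<75),(155,235,150,225),'pend')
mm=(z>33)&(z<47);
blobs((z>52),(290,370,130,225),'carr>52')
M2=blobs((hsv[...,1]>120)&(hsv[...,0]>5)&(hsv[...,0]<30),(290,370,160,210),'orange')
M3=blobs((z>20)&(z<34)&(p.min(2)>110),(290,370,180,225),'rail')
ct=max(cv2.findContours(M,0,2)[0],key=cv2.contourArea); b=cv2.boxPoints(cv2.minAreaRect(ct)); print(b)
for q in b: print(ray('top0',*q,40).round(1))
E
```

```text
pend>45 94 [194.9 172.5] [575.8 209.6  47.8]
pend>45 10 [182.4 174.6] [566.4 258.8  47. ]
pend>45 42 [211. 179.] [552.5 156.7  50.9]
pend>45 7 [194.6 181.6] [542.  213.8  46. ]
pend>45 128 [180.8 189.9] [510.6 260.1  55.3]
pend>45 129 [196.4 196.6] [487.9 205.5  55.3]
pend 2113 [193.5 185.4] [529.6 219.   41.7]
carr>52 71 [335.3 138.1] [ 708.5 -286.7   59.5]
carr>52 723 [330.9 160.2] [ 625.3 -264.    77.3]
carr>52 172 [325.5 189.4] [ 516.7 -247.5   81.9]
rail 511 [320.7 202.4] [ 476.1 -238.4   26.7]
[[162.82153 197.50427]
 [184.6459  151.1275 ]
 [225.29181 170.25497]
 [203.46744 216.63174]]
[485.3 326.5  40. ]
[655.5 256.   40. ]
[587.3 107.5  40. ]
[419.2 180.3  40. ]
```

View pics/crop.png

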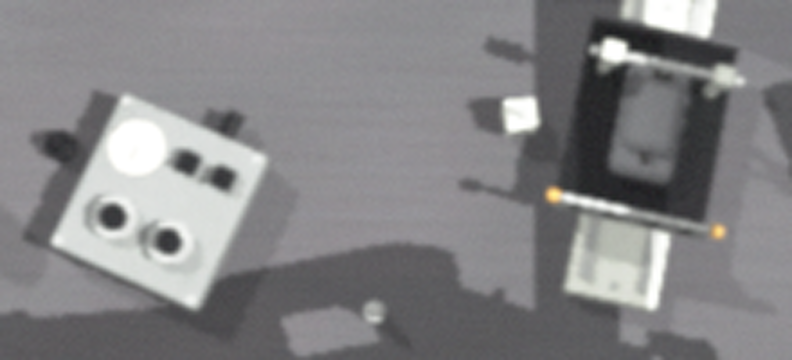

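The crop shows button a at full-image pixel (181.4,189.7) and button b at (196.7,196.7). The plate ends, marked by orange tips, are at about (303.6,183.9) and (349.4,194.2). Now I'll compute positions from the top view and check them in the side view.

```bash
python3 - <<'E'
from h import *
def dark(f,guess,th,r=7):
    p=load(f)[0].min(2).astype(float); u,v=guess; y,x=np.mgrid[:384,:512]
    k=(np.hypot(x-u,y-v)<r)*np.clip(th-p,0,None); return (k*x).sum()/k.sum(),(k*y).sum()/k.sum()
A=dark('top0',(181,189.5),110,5); B=dark('top0',(196.5,196.5),110,5)
a=ray('top0',*A,62); b=ray('top0',*B,62); print('top',A,B,a.round(1),b.round(1),np.hypot(*(a-b)[:2]))
for g in((196,246),(217,240)):
    q=dark('side0',g,110,5); print('side',q,ray('side0',*q,62).round(1))
for f,box in(('top0',(290,370,165,210)),('side0',(275,340,130,180))):
    p=load(f)[0]; h=cv2.cvtColor(p,cv2.COLOR_BGR2HSV); m=((h[...,1]>90)&(h[...,0]>8)&(h[...,0]<28)&(h[...,2]>120)).astype(np.uint8)
    n,l,s,c=cv2.connectedComponentsWithStats(m)
    for i in range(1,n):
        u,v=c[i]
        if box[0]<u<box[1] and box[2]<v<box[3]: print(f,s[i,4],c[i].round(1),ray(f,u,v,86).round(1),ray(f,u,v,60).round(1))
p,P=cloud('top0'); z=P[...,2]
m=(z>70)&(z<92); m[:183]=0; m[200:]=0; m[:,:300]=0; m[:,355:]=0
q=P[m][:,:2]; l=cv2.fitLine(q.astype(np.float32),cv2.DIST_HUBER,0,.01,.01).ravel(); print(len(q),l,np.degrees(np.arctan2(l[1],l[0])),q.min(0),q.max(0))
E
```

```text
top (np.float64(180.75524475524475), np.float64(189.73193473193473)) (np.float64(196.20452640402348), np.float64(196.61860854987427)) [510.7 260.5  62. ] [487.1 205.5  62. ] 59.81022945830602
side (np.float64(196.07916666666668), np.float64(245.16755952380953)) [506.4 263.7  62. ]
side (np.float64(216.38843515191115), np.float64(239.0392028748775)) [481.4 208.5  62. ]
top0 14 [303.3 183.4] [ 535.8 -167.9   86. ] [ 540.3 -171.    60. ]
top0 9 [349. 194.] [ 500.6 -327.    86. ] [ 504.5 -333.    60. ]
side0 1 [329. 140.] [ 502.7 -330.1   86. ] [ 518.  -354.8   60. ]
side0 7 [329.  142.7] [ 494.1 -319.4   86. ] [ 509.2 -343.9   60. ]
side0 12 [290.3 160.4] [ 530.1 -161.9   86. ] [ 546.  -182.3   60. ]
125 [ 2.033077e-01  9.791149e-01  5.170890e+02 -2.450611e+02] 78.26955 [ 497.32016419 -330.06520867] [ 538.30311541 -163.35445258]
```

```bash
cat >> h.py <<'E'
from scipy.spatial.transform import Rotation as Ro
def to(target,yaw=None):
    s=robot.state(); R=Ro.from_rotvec(s['eef_rot']); d=R.inv().apply(np.array(target)-s['position'])/1000
    t=''
    if yaw is not None: t=(R.inv()*Ro.from_euler('z',np.radians(yaw))*Ro.from_rotvec([np.pi,0,0])).as_rotvec().round(4)
    print('shift',d.round(4),'turn',t)
E
python3 - <<'E'
from h import *
to([450,-231,250],-12.3)
E
```

```text
shift [ 0.3035 -0.2197  0.0532] turn [-2.200e-03  5.000e-04  6.675e-01]
```

Request:
send_rows:
  steps:
    - [0,[0.05,-0.036,0.0],[0,0,0.11]]
    - [0,[0.1,-0.073,0.01],[0,0,0.22]]
    - [0,[0.15,-0.11,0.02],[0,0,0.33]]
    - [0,[0.2,-0.145,0.03],[0,0,0.44]]
    - [0,[0.25,-0.18,0.04],[0,0,0.55]]
    - [0,[0.3035,-0.22,0.053],[0,0,0.6675]]
    - [0,[0.3035,-0.22,0.053],[0,0,0.6675]]
    - [0,[0.3035,-0.22,0.053],[0,0,0.6675]]

```text
clock: 1.1
position: [450.0, -231.1, 250.5]
eef_rot: [3.124, -0.333, -0.001]
contact_force: [0.1, 0.0, 0.3]
width: 0.002
grasp_force: 0.0
```

```bash
python3 - <<'E'
from h import *
s=robot.state(); print(s['clock'],s['position'],s['contact_force'],s['width'])
to([450,-231,122],-12.3)
p,d,m=save('wrist','w0'); print(m)
E
```

```text
1.1 [ 450.02137635 -231.12018052  250.53727523] [0.08353139 0.00264485 0.3091328 ] 0.002394999504556691
shift [ 1.000e-04 -2.000e-04  1.285e-01] turn [0.0003 0.0009 0.0021]
{'fovy': 65.70646984690485, 'cx': 256.88831547986337, 'cy': 192.42150481506144, 'cam_to_world': array([[-2.12737850e-01, -9.39801038e-01, -2.67425908e-01,
         5.17712550e+02],
       [-9.77109077e-01,  2.04804832e-01,  5.75572172e-02,
        -2.46649830e+02],
       [ 6.77785517e-04,  2.73548880e-01, -9.61857864e-01,
         3.21129955e+02],
       [ 0.00000000e+00,  0.00000000e+00,  0.00000000e+00,
         1.00000000e+00]])}
```

View pics/w0.png

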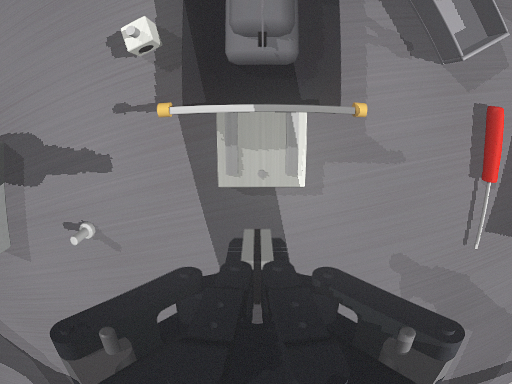

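The wrist view shows the plate level, from (164,110) to (361,110), and centred on the closed fingers at column 257. The hex bolt at (85,233) and the clamp at (140,37) are both clear of the path, so I'm descending and approaching the plate.

Request:
send_rows:
  steps:
    - [0,[0,0,0.06],[0,0,0]]
    - [0,[0,0,0.12],[0,0,0]]
    - [0,[0,0,0.13],[0,0,0.002]]
    - [0,[0.03,0,0.13],[0,0,0.002]]
    - [0,[0.045,0,0.13],[0,0,0.002]]
    - [0,[0.052,0,0.13],[0,0,0.002]]
    - [0,[0.06,0,0.13],[0,0,0.002]]
    - [0,[0.068,0,0.13],[0,0,0.002]]
    - [0,[0.076,0,0.13],[0,0,0.002]]

```text
clock: 2.28
position: [524.2, -247.5, 120.9]
eef_rot: [-3.123, 0.34, 0.002]
contact_force: [-3.1, 0.4, 2.4]
width: 0.0
grasp_force: 1.5
```

Request:
send_rows:
  steps:
    - [0,[0.006,0,0],[0,0,0]]
    - [0,[0.012,0,0],[0,0,0]]
    - [0,[0.018,0,0],[0,0,0]]
    - [0,[0.024,0,0],[0,0,0]]
    - [0,[0.03,0,0],[0,0,0]]

```text
clock: 2.9
position: [554.0, -253.9, 120.8]
eef_rot: [-3.123, 0.34, 0.001]
contact_force: [-2.4, 2.2, 2.6]
width: 0.0
grasp_force: 1.4
```

Request:
send_rows:
  steps:
    - [0,[0.006,0,0],[0,0,0]]
    - [0,[0.012,0,0],[0,0,0]]
    - [0,[0.018,0,0],[0,0,0]]
    - [0,[0.024,0,0],[0,0,0]]

```text
clock: 3.4
position: [560.2, -255.3, 120.5]
eef_rot: [-3.112, 0.332, 0.084]
contact_force: [-64.4, 12.1, 53.7]
width: 0.003
grasp_force: 32.8
```

The force jumped and travel stopped at x≈560, so that's the rigid stop. Backing off now.

Request:
send_rows:
  steps:
    - [0,[-0.03,0,0],[0,0,0]]
    - [0,[-0.06,0,0],[0,0,0]]
    - [0,[-0.08,0,-0.05],[0,0,0]]
    - [0,[-0.08,0,-0.1],[0,0,0]]
    - [0,[-0.08,0,-0.13],[0,0,0]]
    - [0,[-0.08,0,-0.13],[0,0,0]]

```text
clock: 4.15
position: [501.6, -243.6, 255.0]
eef_rot: [3.119, -0.339, 0.015]
contact_force: [-0.6, -0.4, -0.5]
width: -0.001
grasp_force: 0.0
```

```bash
python3 - <<'E'
from h import *
s=robot.state(); print(s['position'],s['contact_force'])
p,d,m=save('wrist','w1'); save('top','top1'); save('side','side1')
to([496.5,234.5,190],-23.8)
t,P=cloud('top1'); z=P[...,2]; h=cv2.cvtColor(t,cv2.COLOR_BGR2HSV); mm=((h[...,1]>90)&(h[...,0]>8)&(h[...,0]<28)&(h[...,2]>120)).astype(np.uint8)
n,l,st,c=cv2.connectedComponentsWithStats(mm)
for i in range(1,n):
    if 290<c[i][0]<370 and 140<c[i][1]<210: print(st[i,4],c[i],ray('top1',*c[i],86))
q=lambda f:cv2.resize(f,(400,300))
cv2.imwrite('pics/m1.png',np.hstack([q(p),q(t)]))
E
```

```text
[ 501.60773993 -243.64237716  255.01085481] [-0.57584314 -0.41915738 -0.49555387]
shift [-0.1045 -0.4646  0.0599] turn [-0.0004  0.0013  0.1986]
16 [306.0625 169.0625] [ 586.72501528 -177.85904183   86.        ]
```

View pics/m1.png

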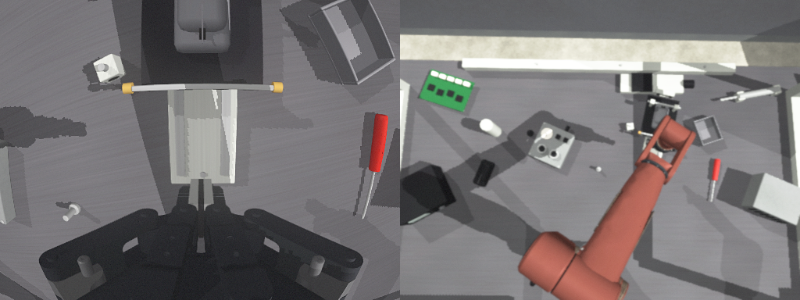

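The plate moved about 52 mm. To be sure that was the real stop and not a snag (there was an upward force as well), I'll push again gently, with the tool higher.

```bash
python3 - <<'E'
from h import *
p,P=cloud('top0'); z=P[...,2]; m=np.zeros_like(z,bool); m[130:200,300:362]=1
print('max carriage z',np.nanpercentile(z[m],[95,99,100]))
to([545,-252,134],-12.3)
E
```

```text
max carriage z [ 85.93522747 106.90485522 117.42444306]
shift [4.760e-02 1.000e-04 1.155e-01] turn [-0.0005  0.0012 -0.0021]
```

Request:
send_rows:
  steps:
    - [0,[0.01,0,0.06],[0,0,0]]
    - [0,[0.02,0,0.115],[0,0,0]]
    - [0,[0.045,0,0.115],[0,0,0]]
    - [0,[0.05,0,0.115],[0,0,0]]
    - [0,[0.053,0,0.115],[0,0,0]]
    - [0,[0.056,0,0.115],[0,0,0]]
    - [0,[0.058,0,0.115],[0,0,0]]
    - [0,[0.06,0,0.115],[0,0,0]]

```text
clock: 5.3
position: [557.4, -254.9, 136.4]
eef_rot: [3.123, -0.34, -0.0]
contact_force: [-4.5, 0.1, 3.3]
width: 0.003
grasp_force: 2.0
```

Request:
send_rows:
  steps:
    - [0,[0.002,0,0],[0,0,0]]
    - [0,[0.003,0,0],[0,0,0]]
    - [0,[0.004,0,0],[0,0,0]]
    - [0,[0.004,0,0],[0,0,0]]

```text
clock: 5.8
position: [558.1, -255.0, 135.9]
eef_rot: [-3.121, 0.338, 0.016]
contact_force: [-12.0, 2.2, 8.9]
width: 0.0
grasp_force: 5.8
```

The force builds with no motion at the same place, so the carriage is home. Retreating and moving over to the pendant.

Request:
send_rows:
  steps:
    - [0,[-0.04,0,0],[0,0,0]]
    - [0,[-0.07,0,-0.04],[0,0,0]]
    - [0,[-0.08,-0.03,-0.09],[0,0,0]]
    - [0,[-0.09,-0.09,-0.11],[0,0,0]]
    - [0.53,[-0.1,-0.15,-0.11],[0,0,0.03]]
    - [0.53,[-0.11,-0.21,-0.11],[0,0,0.08]]
    - [0.53,[-0.12,-0.27,-0.11],[0,0,0.12]]
    - [0.53,[-0.13,-0.33,-0.11],[0,0,0.16]]
    - [0.53,[-0.14,-0.39,-0.11],[0,0,0.2]]
    - [0.53,[-0.15,-0.44,-0.11],[0,0,0.2]]

```text
clock: 7.05
position: [509.6, 208.6, 246.3]
eef_rot: [-3.073, 0.649, -0.002]
contact_force: [0.7, 0.1, 1.2]
width: 0.529
grasp_force: 0.0
```

```bash
python3 - <<'E'
from h import *
s=robot.state(); print(s['position'],s['contact_force'],s['width'])
to([496.5,234.5,190],-23.8)
E
```

```text
[509.59012379 208.59591121 246.33206862] [0.6690602  0.10592719 1.19708743] 0.5291567114778222
shift [-0.0225 -0.0183  0.0563] turn [-0.0012 -0.0012 -0.0007]
```

Request:
send_rows:
  steps:
    - [0.53,[-0.0225,-0.0183,0.03],[0,0,0]]
    - [0.53,[-0.0225,-0.0183,0.056],[0,0,0]]
    - [0.53,[-0.0225,-0.0183,0.056],[0,0,0]]
    - [0.53,[-0.0225,-0.0183,0.056],[0,0,0]]

```text
clock: 7.55
position: [497.2, 232.0, 190.9]
eef_rot: [-3.073, 0.65, -0.002]
contact_force: [-0.6, 0.1, -0.1]
width: 0.53
grasp_force: 0.0
```

```bash
python3 - <<'E'
from h import *
s=robot.state(); print(s['position'],s['contact_force'],s['width']); save('wrist','w2'); save('side','side2')
E
```

```text
[497.20218235 231.95700932 190.92845774] [-0.57759641  0.08816794 -0.10397502] 0.529927007309402
```

View pics/w2.png

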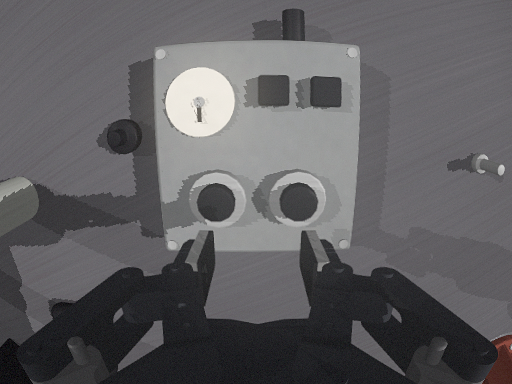

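The wrist view shows the buttons at about (216,202) and (299,202), and the pads at about (205,235) and (310,235). The keys at (273,90) and (325,91) are far ahead of the fingers.

```bash
python3 - <<'E'
from h import *
p,d,T,F,cx,cy=load('w2')
def fe(u,v,z):
    x,y=u-cx,v-cy; r=np.hypot(x,y); th=r/F; c=np.array([x/r*np.sin(th),y/r*np.sin(th),np.cos(th)]); w=T[:3,:3]@c; o=T[:3,3]; return o+w*(z-o[2])/w[2]
g=p.min(2); out=[]
for u0,v0 in((216,202),(299,202)):
    y,x=np.mgrid[:384,:512]; m=(np.hypot(x-u0,y-v0)<21)&(g<70)
    u,v=x[m].mean(),y[m].mean(); q=fe(u,v,62); out.append(q); print(m.sum(),u,v,q.round(1), 'depth',d[int(v),int(u)])
a,b=out; print(np.linalg.norm(a-b),np.degrees(np.arctan2(*(a-b)[1::-1]))-90,((a+b)/2).round(1))
for u,v in((213,233),(186,233),(302,233),(328,236)):
  print((u,v),d[v,u],fe(u,v,117).round(1))
# collar
y,x=np.mgrid[:384,:512]
R=Ro.from_rotvec(robot.state()['eef_rot']); pos=robot.state()['position']
for q in(a,b): print('tool',R.inv().apply(q-pos).round(1))
for u,v in((213,233),(186,233),(302,233),(328,236)): print('tool tip',R.inv().apply(fe(u,v,120)-pos).round(1))
E
```

```text
1065 215.44788732394366 202.38403755868543 [514.6 256.9  62. ] depth 208.72784
1027 297.38461538461536 202.1363193768257 [491.3 203.7  62. ] depth 207.39813
58.13852680630963 -23.71202175601273 [502.9 230.3  62. ]
(213, 233) 152.71127 [512.5 251.2 117. ]
(186, 233) 239.18901 [518.3 265.  117. ]
(302, 233) 148.37514 [493.2 207.8 117. ]
(328, 236) 239.77092 [485.5 195.4 117. ]
tool [  5.  -29.4 129.7]
tool [  5.3  28.7 129.6]
tool tip [  6.9 -23.   71.7]
tool tip [  6.6 -37.6  71.7]
tool tip [ 6.9 23.6 71.6]
tool tip [ 4.9 37.8 71.6]
```

The fingers (centres at ±30 mm in tool y) line up with the buttons to within a few mm. Shifting 3 mm in tool x and descending in steps, watching the force.

Request:
send_rows:
  steps:
    - [0.53,[0.003,0,0.03],[0,0,0]]
    - [0.53,[0.003,0,0.048],[0,0,0]]
    - [0.53,[0.003,0,0.05],[0,0,0]]
    - [0.53,[0.003,0,0.052],[0,0,0]]
    - [0.53,[0.003,0,0.052],[0,0,0]]

```text
clock: 8.28
position: [499.7, 231.0, 138.7]
eef_rot: [-3.073, 0.65, -0.002]
contact_force: [0.4, 0.1, -0.3]
width: 0.531
grasp_force: 0.0
```

Request:
send_rows:
  steps:
    - [0.53,[0,0,0.002],[0,0,0]]
    - [0.53,[0,0,0.004],[0,0,0]]
    - [0.53,[0,0,0.006],[0,0,0]]
    - [0.53,[0,0,0.006],[0,0,0]]

```text
clock: 8.78
position: [499.3, 230.9, 132.2]
eef_rot: [3.074, -0.65, -0.0]
contact_force: [-1.9, 0.0, 3.3]
width: 0.532
grasp_force: 1.4
```

Request:
send_rows:
  steps:
    - [0.53,[0,0,0.0015],[0,0,0]]
    - [0.53,[0,0,0.003],[0,0,0]]
    - [0.53,[0,0,0.003],[0,0,0]]

```text
clock: 9.15
position: [499.3, 230.9, 129.4]
eef_rot: [3.074, -0.65, -0.0]
contact_force: [-1.9, -0.4, 6.1]
width: 0.534
grasp_force: 3.1
```

```bash
python3 - <<'E'
from h import *
s=robot.state(); R=Ro.from_rotvec(s['eef_rot']); print('F',R.inv().apply(s['contact_force']),'M tool',R.inv().apply(s['wrist_torque']))
p,d,m=save('wrist','w3'); cv2.imwrite('pics/w3c.png',cv2.resize(p[140:300,130:390],None,fx=2.5,fy=2.5))
E
```

```text
F [-1.59773705  1.18575077 -6.13516776] M tool [-0.21321703 -0.31077167 -0.05021619]
```

View pics/w3c.png

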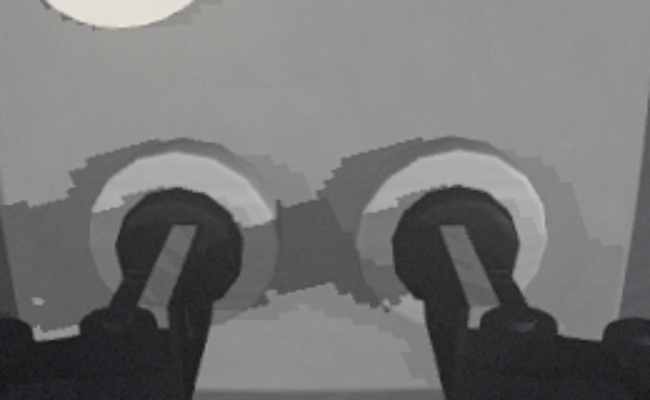

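Both fingertips sit on their buttons, at about (180,240) and (456,240) in the crop, and the load is balanced. Pressing fully down.

Request:
send_rows:
  steps:
    - [0.53,[0,0,0.0015],[0,0,0]]
    - [0.53,[0,0,0.003],[0,0,0]]
    - [0.53,[0,0,0.004],[0,0,0]]
    - [0.53,[0,0,0.004],[0,0,0]]

```text
clock: 9.7
position: [499.4, 230.9, 126.4]
eef_rot: [3.073, -0.65, -0.001]
contact_force: [-4.7, -1.9, 10.8]
width: 0.532
grasp_force: 5.5
```

Request:
send_rows:
  steps:
    - [0.53,[0,0,0.001],[0,0,0]]
    - [0.53,[0,0,0.002],[0,0,0]]
    - [0.53,[0,0,0.002],[0,0,0]]
    - [0.53,[0,0,0.002],[0,0,0]]
    - [0.53,[0,0,0.002],[0,0,0]]
    - [0.53,[0,0,0.002],[0,0,0]]
    - [0.53,[0,0,0.002],[0,0,0]]
    - [0.53,[0,0,0.002],[0,0,0]]
    - [0.53,[0,0,0.002],[0,0,0]]
    - [0.53,[0,0,0.002],[0,0,0]]

```text
clock: 10.95
position: [499.5, 231.0, 126.2]
eef_rot: [3.073, -0.649, -0.002]
contact_force: [-8.9, -2.7, 21.8]
width: 0.53
grasp_force: 10.7
```

```bash
python3 - <<'E'
from h import *
s=robot.state(); R=Ro.from_rotvec(s['eef_rot']); print('F',R.inv().apply(s['contact_force']),'M tool',R.inv().apply(s['wrist_torque']))
E
```

```text
F [ -7.08200958   6.10870052 -21.80307248] M tool [-0.99229771 -1.13271946  0.01035322]
```

Both buttons are bottomed: 21.8 N, evenly shared, with no further travel. Holding.

Request:
send_rows:
  steps:
    - [0.53,[0,0,0],[0,0,0]]
    - [0.53,[0,0,0],[0,0,0]]
    - [0.53,[0,0,0],[0,0,0]]
    - [0.53,[0,0,0],[0,0,0]]
    - [0.53,[0,0,0],[0,0,0]]
    - [0.53,[0,0,0],[0,0,0]]
    - [0.53,[0,0,0],[0,0,0]]
    - [0.53,[0,0,0],[0,0,0]]
    - [0.53,[0,0,0],[0,0,0]]
    - [0.53,[0,0,0],[0,0,0]]

```text
clock: 12.2
position: [499.5, 231.0, 126.2]
eef_rot: [3.073, -0.649, -0.002]
contact_force: [-9.5, -3.2, 20.8]
width: 0.535
grasp_force: 10.7
```

Request:
send_rows:
  steps:
    - [0.53,[0,0,0],[0,0,0]]
    - [0.53,[0,0,0],[0,0,0]]
    - [0.53,[0,0,0],[0,0,0]]
    - [0.53,[0,0,0],[0,0,0]]
    - [0.53,[0,0,0],[0,0,0]]
    - [0.53,[0,0,0],[0,0,0]]
    - [0.53,[0,0,0],[0,0,0]]
    - [0.53,[0,0,0],[0,0,0]]
    - [0.53,[0,0,0],[0,0,0]]
    - [0.53,[0,0,0],[0,0,0]]

```text
clock: 13.45
position: [499.4, 231.0, 126.2]
eef_rot: [3.073, -0.649, -0.002]
contact_force: [-8.1, -2.1, 21.2]
width: 0.529
grasp_force: 10.7
```

```bash
python3 - <<'E'
from h import *
save('wrist','w4'); save('side','side4')
p=load('w4')[0]; s=load('side4')[0]
cv2.imwrite('pics/m4.png',np.hstack([cv2.resize(p,(400,300)),cv2.resize(s[190:290,140:270],(400,300))]))
E
```

```text
(no output)
```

View pics/m4.png

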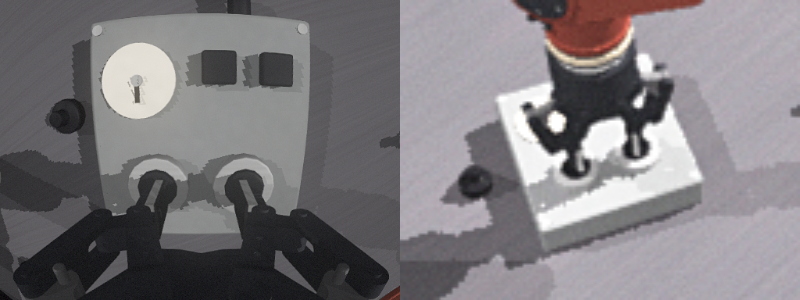

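Both fingers sit squarely on the buttons, at (155,185) and (243,185) in the left half. They have been held for over 3.5 s, so I'm holding briefly longer and then releasing straight up.

Request:
send_rows:
  steps:
    - [0.53,[0,0,0],[0,0,0]]
    - [0.53,[0,0,0],[0,0,0]]
    - [0.53,[0,0,-0.006],[0,0,0]]
    - [0.53,[0,0,-0.015],[0,0,0]]
    - [0.53,[0,0,-0.04],[0,0,0]]
    - [0.53,[0,0,-0.09],[0,0,0]]
    - [0.53,[0,0,-0.14],[0,0,0]]
    - [0.53,[-0.03,0,-0.16],[0,0,0]]
    - [0.53,[-0.06,0,-0.16],[0,0,0]]
    - [0.53,[-0.06,0,-0.16],[0,0,0]]

```text
clock: 14.8
position: [442.9, 255.6, 282.6]
eef_rot: [3.074, -0.647, -0.0]
contact_force: [0.5, -0.4, 0.5]
width: 0.526
grasp_force: 0.0
```

```bash
python3 - <<'E'
from h import *
s=robot.state(); print(s['position'],s['contact_force']); t=save('top','top5')[0]; p=save('wrist','w5')[0]
cv2.imwrite('pics/m5.png',np.hstack([cv2.resize(p,(400,300)),cv2.resize(t[90:240,160:360],(400,300))]))
_,d,T,F,cx,cy=load('side2')
h=[]
for f in('top0','top5'):
    q=cv2.cvtColor(load(f)[0],cv2.COLOR_BGR2HSV); m=((q[...,1]>90)&(q[...,0]>8)&(q[...,0]<28)&(q[...,2]>120)).astype(np.uint8)
    n,l,st,c=cv2.connectedComponentsWithStats(m)
    print(f,[ray(f,*c[i],86).round(1) for i in range(1,n) if 290<c[i][0]<370 and 140<c[i][1]<210])
E
```

```text
[442.89440717 255.57349773 282.6057728 ] [ 0.46773381 -0.40633892  0.46009358]
top0 [array([ 535.8, -167.9,   86. ]), array([ 500.6, -327. ,   86. ])]
top5 [array([ 586.7, -177.9,   86. ]), array([ 551.8, -337.4,   86. ])]
```

View pics/m5.png

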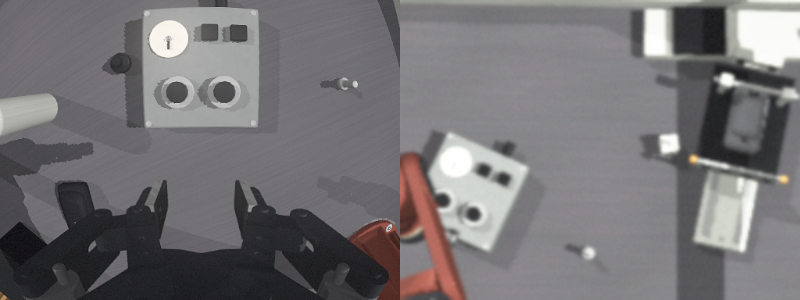

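The pendant is undisturbed with both buttons up, at (177,92) and (224,92). The carriage is home, 52 mm further along, and the arm is clear. Handing in.

```bash
python3 -c "
from workcell import robot
print(robot.close_job())"
```

```text
the job is handed in; nothing more can be done
None
```

The job is handed in (no verdict was returned): I pushed the carriage home against its stop, held both round buttons fully down together for over 3 s, then let go and moved the arm clear, with the pendant and loose things looking undisturbed in the last pictures.

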